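# Make up the proofreader's and the paper-fastening kit

### The job

Make up the two kits from the stock on the desk: the green tray is the proofreader's kit and gets the red pen, the yellow highlighter and the eraser; the orange tray is the paper-fastening kit and gets the stapler and the glue stick. Seat each thing fully in the cut-out made for it, lying flat on the coloured floor along the cut-out, the glue stick standing upright in the round one. The blue pen and the green highlighter belong to neither kit: leave them lying where they are.

Things in the scene. Friction and masses are not known exactly. Their poses are not given: they have to be found in the camera images.
- proof_tray: green-rimmed charcoal tray 196 (x) x 190 (y) mm, fixed. Origin: middle, at desk mat level. z: cut-out floors 3 (green), top 13, rim 15. Cut-outs along y, centred at y 0: pen x -58 (30 wide, 162 long), highlighter x -3 (36 x 142), eraser x 54 (40 x 74). Finger trough at floor level, 40 wide in y, crosses all three at y 0, x -92 to 92. Fixed sharpener in its own at (54, 66). Either way round is fine
- fasten_tray: orange-rimmed charcoal tray 144 (x) x 190 (y) mm, fixed. Origin: middle, at desk mat level. z: cut-out floors 3 (orange), top 13, rim 15. Stapler cut-out at (-30, 0), 56 wide in x, 166 long in y, no finger trough; stapler either way round. Round well for the glue stick, 46 across, at (39, 45). A fixed binder clip, 30 high, sits in its own cut-out at (39, -45)
- pen_red_mid (a point): red ball pen, white with a red end, lying: 140 mm long along its own y, 9 wide (x), 11 high, 8 g; this point is its middle, 5.5 above its underside, z up; grasp across the middle; it may roll about its length
- highlighter_yellow_mid (a point): yellow highlighter lying: 120 mm long along its own y, 15 wide (x), 14 high, 12 g; this point is its middle, 6 above its underside, z up; grasp across the middle
- eraser: white eraser in a blue sleeve, lying: 56 mm long along its own y, 23 wide (x), 13 high; origin at the centre of its underside, z up, grasp across the 23
- stapler: red desk stapler standing on its base: 145 mm long along its own x, base 36 wide (y) and 11 high, red arm on top 26 wide (y) from z = 32 to 56, 240 g; origin at the centre of its underside, z up, the arm does not move; grasp across the arm at mid length
- glue_stick: glue stick standing on end, white with a red band: 26 mm diameter, 96 mm high, 32 g; origin at the centre of its underside, z up, grasp the upper part of the barrel. It stands on the bare desk top, z = 0, in front of the mat
- pen_blue: blue ball pen lying in the stock, 142 mm long along its own y, 9 wide, 11 high; belongs to neither kit, to be left where it lies; origin at the centre of its underside, z up
- highlighter_green: green highlighter lying in the stock, 120 mm long along its own y, 15 wide, 14 high; belongs to neither kit, to be left where it lies; origin at the centre of its underside, z up. The stock lies on the blue desk mat, whose top is at z = 2.2 mm (desk top z = 0)
Things that resemble listed ones, but are neither listed nor needed, are in the scene too. Leave any purple or turquoise look-alike of the eraser alone.

How it is judged (in metres and radians):
At the end, for the whole second after the job is handed in: All on the floor of their cut-outs, within 15 mm of its middle in x and y: eraser, stapler, glue (upright) origins under 7 mm up in the tray frame, tilt < 0.12; pen, highlighter middles under 13.5 mm, level; along it within 0.25 rad (eraser 0.45); at rest. Blue pen, green highlighter moved < 30 mm (x of pen_red_mid in the frame of proof_tray between -0.073 and -0.043 m and y of pen_red_mid in the frame of proof_tray between -0.015 and 0.015 m and z of each of pen_red_mid, highlighter_yellow_mid in the frame of proof_tray below 0.0135 m and angle between pen_red_mid's own y axis and vertical between 1.47 and 1.67 rad and angle between the y axis of each of pen_red_mid, highlighter_yellow_mid and the y axis of proof_tray, either way round below 0.25 rad and linear speed of each of pen_red, highlighter_yellow, eraser, stapler, glue_stick below 0.02 m/s and x of highlighter_yellow_mid in the frame of proof_tray between -0.018 and 0.012 m and y of highlighter_yellow_mid in the frame of proof_tray between -0.015 and 0.015 m and angle between highlighter_yellow_mid's own y axis and vertical between 1.47 and 1.67 rad and x of eraser in the frame of proof_tray between 0.039 and 0.069 m and y of eraser in the frame of proof_tray between -0.015 and 0.015 m and z of eraser in the frame of proof_tray below 0.007 m and angle between each of eraser, stapler, glue_stick's own z axis and vertical below 0.12 rad and angle between the y axis of eraser and the y axis of proof_tray, either way round below 0.45 rad and x of stapler in the frame of fasten_tray between -0.045 and -0.015 m and y of stapler in the frame of fasten_tray between -0.015 and 0.015 m and z of each of stapler, glue_stick in the frame of fasten_tray below 0.007 m and angle between the x axis of stapler and the y axis of fasten_tray, either way round below 0.25 rad and x of glue_stick in the frame of fasten_tray between 0.024 and 0.054 m and y of glue_stick in the frame of fasten_tray between 0.03 and 0.06 m and distance of each of pen_blue, highlighter_green from where it was at the start of the episode below 0.03 m); the robot touches nothing.
It fails at once if the blue pen or the green highlighter is moved more than 30 mm (distance of any of pen_blue, highlighter_green from where it was at the start of the episode above 0.03 m).
It also fails if it takes over 122 s, if anything falls off the work surface, if the arm or the gripper's body presses on something with over 40 N, if the wrist force passes 120 N, or if a joint passes its speed limit or range.

### The arm

A 6-joint arm with a two-finger parallel gripper is mounted at the origin on a cart in front of the work surface, level with it; the furniture and walls round the work are solid. World frame = base frame: x ahead of the robot, y to its left, z up, the work surface at z = 0. Lengths are in m, angles in degrees, forces in N, time in s.
With the tool pointing down it reaches from about 0.4 to 0.825 m from the base axis. Payload 7 kg.
Tool frame: the origin (TCP) lies midway between the tips of the shut fingers; the grasp point (between the pads) lies 19 mm behind it; z points along the fingers, y is the line along which they close (so a half turn about z gives the same grasp; the last joint's range is limited). The gripper opens to 88 mm and grips with 3 to 60 N. Pads are 19 mm wide; open, the fingers measure 130 mm over their backs; the gripper's body (78 mm by 193 mm) begins 47 mm behind the grasp point.
Start: joints at [-55.056, 20.546, 0.682, 0, -70.136, -16.507], TCP at [0.213, -0.64, 0.227] pointing down, gripper open.
Joint ranges: [-176.03, 176.03], [-82.01, 121.73], [-58.28, 71.71], [-173.87, 95.51], [-174.79, -0.11], [-173.66, 173.66]. Speed limits (degrees/s): [136.94, 136.94, 172.46, 180, 180, 180].

### API

Orientations are given as [roll, pitch, yaw] about the fixed x, y, z axes, in that order (R = Rz(yaw) Ry(pitch) Rx(roll)).
In Python, from plant import ctrl gives the robot as it stands. The module is installed in compiled form; this text tells all that it offers.
- The arm moves only by the tool send_rows, never from a script. Its argument "plan" is a list that holds one entry, the list of rows, each a list of 6 numbers: the shift along the tool's x, y, z in fractions of the full range, 1 being 60 cm, then the turn, a rotation vector about the tool's x, y, z in shares of 4 rad (1.0 is 4 rad). A call has 1 to 8 rows; each row is the pose to reach, as a shift and turn from the pose commanded when the call began, along the tool's axes at that moment; what a row does not reach only later rows make up. A row lasts 1/12 s, in which the tool goes at most 41.7 mm and 7.16 degrees, less where a joint would pass 70% of its speed; a pose out of reach is approached as far as the arm can. A call with a gripper value outside its range is refused whole. "fingers" is the opening, from 0 (shut) to 1 (fully open), set as the call begins (left out, the last holds). The fingers move at their own pace and stop on an object; the grip force is fixed at half the most. Time passes only in rows, so rows that repeat a pose let the fingers close. It gives the time, the measured TCP pose, the force, the opening and the grip force at its end, in the units of the state.
- ctrl.get_obs(): the state, without advancing time (a new reading comes with each control period).
- ctrl.snapshot(name): name is "scene" or "top" or "wrist"; returns a dict with "img" (384x512x3 uint8, red, green, blue), "K" (3x3 intrinsics, pixels), "pose" (4x4, takes a point from camera to world coordinates). Camera axes: x right, y down, z forward; pixel columns grow to the right and rows downward; lengths in m; the calibration is good to about 2 mm. A picture is of the moment at which its call begins. There is no depth.
- ctrl.close_job(): hands the job in; it is judged then, once.
The state is a dict: "clock": time; "joint_pos": joint angles; "qvel": joint speeds; "tau": joint torques, N m; "tool_pos": TCP position; "orientation": TCP orientation; "force": force on the tool from outside, world axes, zero at the start; "moment": the same for the moment, N m; "opening": finger opening in m; "gripper_force": force on a finger pad.
Only numpy, scipy, OpenCV 4.12 (cv2) and the standard library are available. Lean on these libraries where they do the work, as an engineer would, in place of code of your own. Each camera call takes 0.05 s, during which the arm holds its last target. There are 200 camera calls.

## Working session

There is one attempt and no reset: what is moved stays moved. The work goes in short steps, Python scripts to look and compute and a tool call to move; the robot and the scene stay as the last step left them, time stands still between calls to the robot, and variables do not carry over. Pictures are saved under pics/ and viewed, at most 14 in all, crops included, and the job is handed in when it is done.

Besides the shell and the picture viewer there is one more tool, called after "Emit:" as name([rows], argument=value, ...), one row to a line, values as JSON. send_rows: Moves the arm, as the interface text tells. Its arguments: {"type":"object","properties":{"plan":{"type":"array","items":{"type":"array","items":{"type":"array","items":{"type":"number"}}}},"fingers":{"type":"number"}},"required":["plan"]}

```bash
mkdir -p pics; python3 - <<'E'
from plant import ctrl
import cv2,numpy as np,pickle
o=ctrl.get_obs();print({k:o[k] for k in('clock','tool_pos','orientation','opening')})
for n in('top','scene'):
    s=ctrl.snapshot(n);pickle.dump(s,open(n+'.pkl','wb'))
    print(n,np.round(s['K'],1).tolist(),np.round(s['pose'],3).tolist())
    cv2.imwrite(f'pics/{n}1.png',cv2.resize(s['img'][:,:,::-1],None,fx=1.5625,fy=1.5625,interpolation=cv2.INTER_CUBIC))
E
```

```text
{'clock': 0.0, 'tool_pos': array([ 0.21330209, -0.63989159,  0.22563555]), 'orientation': array([ 1.79906131e+02, -7.25813211e-03, -1.61571227e+02]), 'opening': 0.08757486460681607}
top [[458.0, 0.0, 259.5], [0.0, 458.0, 191.4], [0.0, 0.0, 1.0]] [[-0.01, -0.997, 0.074, 0.487], [-1.0, 0.012, 0.022, -0.021], [-0.022, -0.074, -0.997, 1.158], [0.0, 0.0, 0.0, 1.0]]
scene [[373.4, 0.0, 260.5], [0.0, 373.4, 185.9], [0.0, 0.0, 1.0]] [[0.625, -0.541, 0.563, -0.1], [-0.781, -0.446, 0.438, -0.52], [0.014, -0.713, -0.701, 0.893], [0.0, 0.0, 0.0, 1.0]]
```

View pics/top1.png

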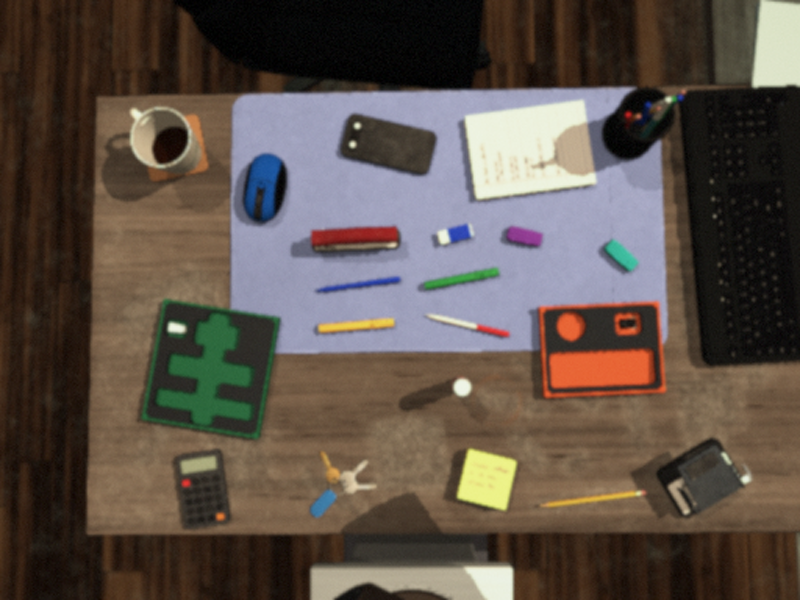

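View pics/scene1.png

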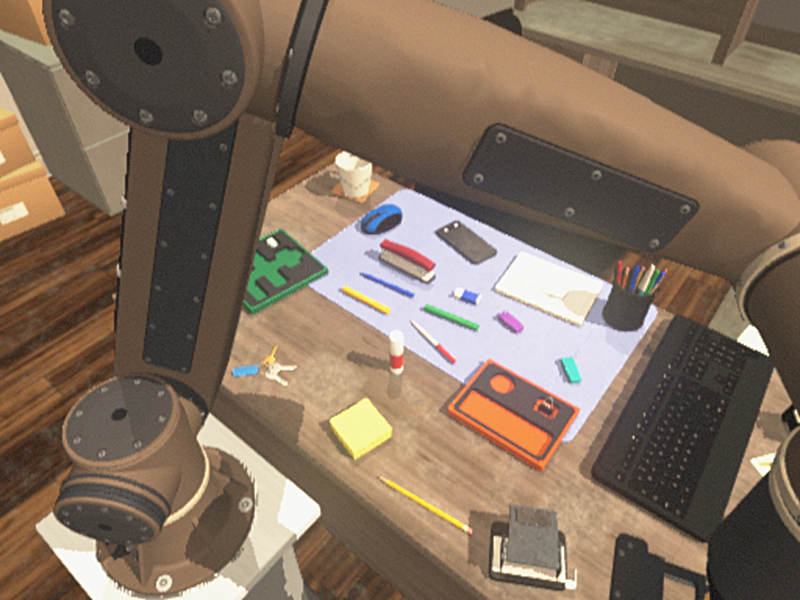

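The top view, in 800 px coordinates, shows:
- Stapler (355,239), eraser (455,235), red pen (467,325), yellow highlighter (356,325) and the glue top (462,387).
- Green tray (210,368) and orange tray (602,350), both with their +x roughly up in the picture.
- The purple and turquoise decoys at (524,236) and (620,255).

The scene view agrees. Next I measure by colour.

```bash
cat > h.py <<'E'
import cv2,numpy as np,pickle
def ray(s,uv,z):
    uv=np.atleast_2d(uv).astype(float);K=s['K'];T=np.array(s['pose'])
    d=np.c_[(uv[:,0]-K[0][2])/K[0][0],(uv[:,1]-K[1][2])/K[1][1],np.ones(len(uv))]@T[:3,:3].T
    o=T[:3,3];return (o+d*((z-o[2])/d[:,2])[:,None])[:,:2]
def proj(s,p):
    T=np.linalg.inv(s['pose']);c=T[:3,:3]@np.array(p)+T[:3,3];u=np.array(s['K'])@c;return u[:2]/u[2]
def mask(s,lo,hi,roi=None):
    h=cv2.cvtColor(s['img'],cv2.COLOR_RGB2HSV)
    if lo[0]<0: m=cv2.inRange(h,(0,)+lo[1:],hi)|cv2.inRange(h,(180+lo[0],)+lo[1:],(180,)+hi[1:])
    else: m=cv2.inRange(h,lo,hi)
    if roi:
        k=np.zeros_like(m);x0,y0,x1,y1=roi;k[y0:y1,x0:x1]=1;m=m*k
    return m
def rect(s,m,z,hull=False):
    "min-area rectangle in world on plane z: centre, long, short, angle of long side from world +y (deg, ccw)"
    cs=cv2.findContours(m,cv2.RETR_EXTERNAL,cv2.CHAIN_APPROX_NONE)[0]
    c=np.vstack([k for k in cs if cv2.contourArea(k)>12]) if hull else max(cs,key=cv2.contourArea)
    p=ray(s,c.reshape(-1,2),z).astype(np.float32)*1000
    b=cv2.boxPoints(cv2.minAreaRect(p));e=[b[1]-b[0],b[2]-b[1]];e.sort(key=np.linalg.norm)
    v=e[1];a=np.degrees(np.arctan2(-v[0],v[1]));a=(a+90)%180-90
    return np.round(b.mean(0),1),round(float(np.linalg.norm(v)),1),round(float(np.linalg.norm(e[0])),1),round(float(a),1)
E
python3 - <<'E'
from h import *
s=pickle.load(open('top.pkl','rb'))
def R(*a): return tuple(int(x/1.5625) for x in a)
def show(n,lo,hi,roi,z,hull=False):
    print(n,*rect(s,mask(s,lo,hi,R(*roi)),z,hull))
show('stapler',(-8,110,60),(8,255,255),(290,215,420,265),.058)
show('eraserblue',(105,150,70),(130,255,255),(430,215,480,250),.0152)
m=mask(s,(0,0,0),(180,255,255),R(425,215,485,255));h=cv2.cvtColor(s['img'],cv2.COLOR_RGB2HSV)
w=((h[:,:,1]<45)&(h[:,:,2]>140)).astype(np.uint8)*255|mask(s,(105,150,60),(130,255,255))
print('eraser',*rect(s,w&m,.0152,True))
show('yellow',(18,110,90),(34,255,255),(300,310,410,340),.010)
show('greenhl',(45,100,50),(80,255,255),(410,260,510,295),.010)
show('bluepen',(105,150,50),(130,255,255),(305,270,410,297),.008)
show('penred end',(-10,110,70),(8,255,255),(410,305,520,345),.008)
m=mask(s,(0,0,0),(180,255,255),R(415,305,520,345))
w=((h[:,:,1]<50)&(h[:,:,2]>120)).astype(np.uint8)*255|mask(s,(-10,100,60),(8,255,255))
print('pen',*rect(s,w&m,.008,True))
m=mask(s,(0,0,0),(180,255,255),R(445,370,480,402));w=((h[:,:,1]<50)&(h[:,:,2]>170)).astype(np.uint8)*255
print('glue',*rect(s,w&m,.096))
show('proof',(50,90,25),(90,255,255),(125,285,295,450),.012,True)
show('fasten',(-3,140,90),(14,255,255),(525,290,680,410),.012,True)
for n,lo,hi,roi in(('proof',(55,90,25),(90,255,255),(125,285,295,450)),('fasten',(0,140,90),(14,255,255),(525,290,680,410))):
    mm=mask(s,lo,hi,R(*roi));k,l,st,ce=cv2.connectedComponentsWithStats(mm)
    for i in range(1,k):
        if st[i,4]>150:print(n,st[i,4],*rect(s,((l==i)*255).astype(np.uint8),.003))
E
```

```text
stapler [668.6  82.2] 134.4 24.8 3.1
eraserblue [678.1 -82.4] 28.7 20.2 15.3
eraser [676.7 -75.2] 93.1 63.6 -0.8
yellow [531.4  84.8] 119.0 13.2 4.4
greenhl [604.8 -85.7] 118.3 12.4 10.6
bluepen [597.1  78.1] 122.6 6.5 7.4
penred end [ 520.6 -134.5] 51.4 9.1 -14.7
pen [532.1 -92.2] 165.5 60.3 -0.6
glue [435.5 -79.4] 22.8 22.6 44.2
proof [465.  318.6] 195.7 192.8 80.0
fasten [ 487.8 -305.9] 195.0 145.4 2.2
proof 3116 [464.8 321.2] 196.5 193.1 80.1
fasten 2389 [ 487.8 -308.1] 196.5 146.5 2.2
fasten 281 [ 527.3 -259.6] 45.7 44.6 -46.0
fasten 192 [ 529.4 -350.1] 40.3 35.1 -0.7
```

```bash
cat > g.py <<'E'
# usage: g.py x,y,z,yaw ... (mm, deg): shifts (cm) and turn in tool axes at each leg's start, rows needed
import sys,numpy as np
from scipy.spatial.transform import Rotation as Ro
from plant import ctrl
o=ctrl.get_obs();p=np.array(o['tool_pos'])*1000;R=Ro.from_euler('xyz',o['orientation'],degrees=True)
print('t',round(o['clock'],2),'pos',p.round(1),'rpy',np.round(o['orientation'],1),'open',round(o['opening']*1000,1),'grip',round(float(np.max(o['gripper_force'])),1),'F',np.round(o['force'],1))
for a in sys.argv[1:]:
    t=np.array([float(v) for v in a.split(',')]);Q=Ro.from_euler('xyz',[180,0,t[3]],degrees=True)
    d=R.inv().apply(t[:3]-p)/10;w=(R.inv()*Q).as_rotvec(degrees=True)
    print(a,'->',d.round(2).tolist(),w.round(1).tolist(),'rows %.1f'%max(np.linalg.norm(d)/4.17,np.linalg.norm(w)/7.16))
    p,R=t[:3],Q
E
python3 g.py 350,-430,240,-120 500,-160,240,-87 610,82,240,-87
```

```text
t 0.1 pos [ 213.3 -639.9  225.7] rpy [ 179.9   -0.  -161.6] open 87.5 grip 0.0 F [ 0.8  0.7 -0.3]
350,-430,240,-120 -> [-19.61, 15.6, -1.41] [0.1, 0.0, -41.6] rows 6.0
500,-160,240,-87 -> [-30.88, 0.51, 0.0] [0.0, 0.0, -33.0] rows 7.4
610,82,240,-87 -> [-23.59, -12.25, -0.0] [0.0, 0.0, 0.0] rows 6.4
```

The manual's scale: shifts go in shares of 60 cm and turns go in shares of 4 rad. Converting my numbers, -19.6 cm is -0.3267, 15.6 cm is 0.26, -41.6 degrees is -0.1815.

Emit:
send_rows([
  [[-0.3267,0.26,-0.0233,0,0,-0.1815],[-0.3267,0.26,-0.0233,0,0,-0.1815],[-0.3267,0.26,-0.0233,0,0,-0.1815],[-0.3267,0.26,-0.0233,0,0,-0.1815],[-0.3267,0.26,-0.0233,0,0,-0.1815],[-0.3267,0.26,-0.0233,0,0,-0.1815],[-0.3267,0.26,-0.0233,0,0,-0.1815]],
])

```text
clock: 0.68
tool_pos: [0.3531, -0.4259, 0.2412]
orientation: [-179.9, 0.1, -119.3]
force: [-0.7, -0.7, -0.3]
opening: 0.0875
gripper_force: 0.0
```

Converted, -30.9 cm is -0.515, 0.5 cm is 0.0083, -33 degrees is -0.144.

Emit:
send_rows([
  [[-0.515,0.0083,0,0,0,-0.144],[-0.515,0.0083,0,0,0,-0.144],[-0.515,0.0083,0,0,0,-0.144],[-0.515,0.0083,0,0,0,-0.144],[-0.515,0.0083,0,0,0,-0.144],[-0.515,0.0083,0,0,0,-0.144],[-0.515,0.0083,0,0,0,-0.144],[-0.515,0.0083,0,0,0,-0.144]],
])

```text
clock: 1.35
tool_pos: [0.5017, -0.1566, 0.2405]
orientation: [-180.0, 0.0, -86.8]
force: [0.1, -1.0, 0.3]
opening: 0.0873
gripper_force: 0.0
```

Converted, -23.6 cm is -0.3933, -12.3 cm is -0.205.

Emit:
send_rows([
  [[-0.3933,-0.205,0,0,0,0],[-0.3933,-0.205,0,0,0,0],[-0.3933,-0.205,0,0,0,0],[-0.3933,-0.205,0,0,0,0],[-0.3933,-0.205,0,0,0,0],[-0.3933,-0.205,0,0,0,0],[-0.3933,-0.205,0,0,0,0],[-0.3933,-0.205,0,0,0,0]],
])

```text
clock: 2.02
tool_pos: [0.6114, 0.0854, 0.2392]
orientation: [179.9, -0.0, -86.8]
force: [0.1, -1.1, 0.2]
opening: 0.0877
gripper_force: 0.0
```

```bash
cat > w.py <<'E'
import sys
from h import *
from plant import ctrl
n=sys.argv[1];s=ctrl.snapshot(sys.argv[2] if len(sys.argv)>2 else 'wrist');pickle.dump(s,open(n+'.pkl','wb'))
cv2.imwrite(f'pics/{n}.png',s['img'][:,:,::-1])
E
python3 w.py w1; python3 g.py; python3 -c "
from h import *
s=pickle.load(open('w1.pkl','rb'));print(s['pose'].round(3).tolist(),s['K'][0][0])
print(*rect(s,mask(s,(-8,110,60),(8,255,255)),.058))
for p in((.669,.082,.058),(.675,-.069,.015),(.532,.085,.01)):print(proj(s,p))"
```

```text
t 2.07 pos [610.5  83.7 239.4] rpy [179.9  -0.  -86.8] open 87.8 grip 0.0 F [-1.5 -0.7 -1.3]
[[-0.998, -0.054, -0.017, 0.616], [-0.056, 0.957, 0.284, 0.008], [0.001, 0.284, -0.959, 0.397], [0.0, 0.0, 0.0, 1.0]] 334.2928478081377
[670.6  80.6] 130.8 25.0 2.6
[199.12526573 165.25986292]
[201.26577083  12.10465467]
[321.89282396 165.85135576]
```

View pics/w1.png

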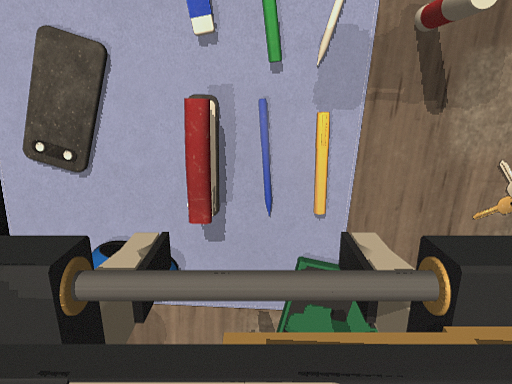

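The wrist view shows the stapler arm at columns 185–210, rows 97–222, with its base showing to the right. The eraser (201,15), blue pen (265,157) and yellow highlighter (321,163) are where I expected them. I check the base ends to get the stapler's true middle.

```bash
python3 -c "
from h import *
s=pickle.load(open('w1.pkl','rb'))
print('base13',ray(s,[(216,98),(216,214),(203,94)],.013),'base2',ray(s,[(216,214)],.002))
print('arm58',ray(s,[(197,97),(200,222)],.058))
"; python3 g.py 669,81,140,-87.2 669,81,28,-87.2
```

```text
base13 [[0.65811777 0.0150233 ]
 [0.65490688 0.15122291]
 [0.67250548 0.01159326]] base2 [[0.65601903 0.15531488]]
arm58 [[0.67169334 0.01435353]
 [0.66747252 0.14468412]]
t 2.07 pos [610.5  83.7 239.4] rpy [179.9  -0.  -86.8] open 87.8 grip 0.0 F [-1.5 -0.7 -1.3]
669,81,140,-87.2 -> [0.59, -5.84, 9.93] [0.1, -0.0, 0.4] rows 2.8
669,81,28,-87.2 -> [0.0, -0.0, 11.2] [0.0, 0.0, 0.0] rows 2.7
```

Converted, 21.1 cm is 0.3517, 18 cm is 0.3, 0.4 degrees is 0.0017.

Emit:
send_rows([
  [[0.0083,-0.0983,0.165,0,0,0.0017],[0.0083,-0.0983,0.165,0,0,0.0017],[0.0083,-0.0983,0.165,0,0,0.0017],[0.0083,-0.0983,0.25,0,0,0.0017],[0.0083,-0.0983,0.3,0,0,0.0017],[0.0083,-0.0983,0.3517,0,0,0.0017],[0.0083,-0.0983,0.3517,0,0,0.0017],[0.0083,-0.0983,0.3517,0,0,0.0017]],
])

```text
clock: 2.73
tool_pos: [0.6683, 0.0786, 0.0284]
orientation: [179.8, -0.1, -87.4]
force: [0.0, -1.4, 0.5]
opening: 0.0875
gripper_force: 0.0
```

Emit:
send_rows([
  [[0,0,0,0,0,0],[0,0,0,0,0,0],[0,0,0,0,0,0],[0,0,0,0,0,0],[0,0,0,0,0,0],[0,0,0,0,0,0],[0,0,0,0,0,0],[0,0,0,0,0,0]],
], fingers=0)

```text
clock: 3.4
tool_pos: [0.6696, 0.0802, 0.0297]
orientation: [-180.0, 0.0, -87.4]
force: [-0.5, -0.4, -0.2]
opening: 0.0399
gripper_force: 0.0
```

```bash
python3 g.py
```

```text
t 3.4 pos [669.6  80.2  29.7] rpy [-180.     0.   -87.4] open 39.9 grip 0.0 F [-0.5 -0.4 -0.2]
```

Converted, -12 cm is -0.2, -11 cm is -0.1833.

Emit:
send_rows([
  [[0,0,0,0,0,0],[0,0,0,0,0,0],[0,0,0,0,0,0],[0,0,-0.0333,0,0,0],[0,0,-0.0833,0,0,0],[0,0,-0.1333,0,0,0],[0,0,-0.1833,0,0,0],[0,0,-0.2,0,0,0]],
])

```text
clock: 4.07
tool_pos: [0.6713, 0.0805, 0.1542]
orientation: [-179.7, 0.0, -87.3]
force: [0.0, 0.9, -0.1]
opening: 0.0255
gripper_force: 30.0
```

```bash
python3 g.py 560,-120,150,-87.6 458,-310,150,-87.8 458,-310,60,-87.8 458,-310,31,-87.8
```

```text
t 4.07 pos [671.3  80.5 154.2] rpy [-179.7    0.   -87.3] open 25.5 grip 30.0 F [ 0.   0.9 -0.1]
560,-120,150,-87.6 -> [19.51, 12.06, 0.34] [-0.3, 0.0, 0.3] rows 5.5
458,-310,150,-87.8 -> [18.56, 10.99, 0.0] [0.0, -0.0, 0.2] rows 5.2
458,-310,60,-87.8 -> [0.0, -0.0, 9.0] [0.0, 0.0, 0.0] rows 2.2
458,-310,31,-87.8 -> [0.0, -0.0, 2.9] [0.0, 0.0, 0.0] rows 0.7
```

Converted, 19.5 cm is 0.325, 5.5 cm is 0.0917, 0.3 degrees is 0.0013.

Emit:
send_rows([
  [[0.04,0.025,0,0,0,0.0013],[0.0917,0.0567,0,0,0,0.0013],[0.1417,0.0883,0,0,0,0.0013],[0.1917,0.1183,0,0,0,0.0013],[0.2417,0.15,0,0,0,0.0013],[0.2867,0.1767,0,0,0,0.0013],[0.325,0.2017,0.005,0,0,0.0013]],
])

```text
clock: 4.65
tool_pos: [0.5561, -0.1218, 0.1463]
orientation: [180.0, 0.0, -87.7]
force: [0.2, 0.5, -2.4]
opening: 0.0255
gripper_force: 30.0
```

Converted, 18.6 cm is 0.31, 17.2 cm is 0.2867, 0.2 degrees is 0.0009.

Emit:
send_rows([
  [[0.05,0.03,0,0,0,0.0009],[0.1,0.06,0,0,0,0.0009],[0.15,0.09,0,0,0,0.0009],[0.2,0.12,0,0,0,0.0009],[0.25,0.15,0,0,0,0.0009],[0.2867,0.17,0,0,0,0.0009],[0.31,0.1833,0,0,0,0.0009],[0.31,0.1833,0,0,0,0.0009]],
])

```text
clock: 5.32
tool_pos: [0.4531, -0.3125, 0.1457]
orientation: [179.9, 0.0, -88.0]
force: [-0.1, 1.1, -1.9]
opening: 0.0253
gripper_force: 30.0
```

```bash
python3 w.py w2;python3 w.py t2 top; python3 g.py 458,-310,60,-87.8
```

```text
t 5.42 pos [ 454.5 -310.8  145.9] rpy [179.9   0.  -88. ] open 25.8 grip 30.0 F [ 0.1  0.7 -2.2]
458,-310,60,-87.8 -> [-0.06, -0.36, 8.59] [0.1, 0.0, -0.2] rows 2.1
```

View pics/w2.png

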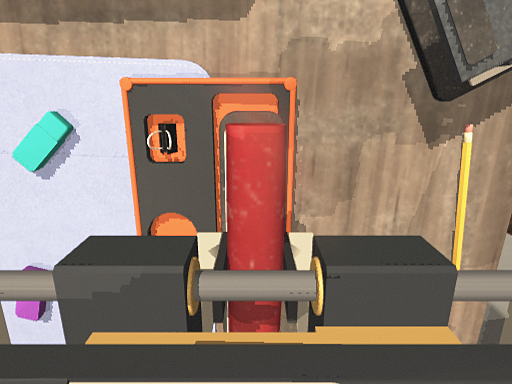

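The wrist view shows the stapler held over the orange tray. The tray's far rim corners are at about (124,80) and (296,80), and the slot end is at columns 213–280, row 95. I check these against the tray pose.

```bash
python3 -c "
from h import *
s=pickle.load(open('w2.pkl','rb'))
print('rim corners',ray(s,[(123,79),(297,79)],.016)*1000)
print('slot x edges at top',ray(s,[(213,120),(281,110)],.014)*1000, 'end',ray(s,[(247,95)],.014)*1000)
a=np.radians(2.2);R=np.array([[np.cos(a),-np.sin(a)],[np.sin(a),np.cos(a)]])
for q in((72,-95),(-72,-95),(-2,-83),(-58,-83)):print('pred',q,R@q+[487.8,-307])
print('stapler end',ray(s,[(225,126),(285,126)],.146+.028)*1000)
"
```

```text
rim corners [[ 563.19140202 -397.44721319]
 [ 421.67101238 -402.33212824]]
slot x edges at top [[ 490.28571802 -367.10543787]
 [ 433.13719791 -377.31152477]] end [[ 462.04886896 -388.42556002]]
pred (72, -95) [ 563.39377184 -399.1660548 ]
pred (-72, -95) [ 419.49991188 -404.69389931]
pred (-2, -83) [ 488.98766232 -390.01559768]
pred (-58, -83) [ 433.028939   -392.16531499]
stapler end [[ 466.84003141 -377.53399945]
 [ 443.9972604  -378.3184198 ]]
```

Converted, 11.2 cm is 0.1867, 11 cm is 0.1833, -0.2 degrees is -0.0009.

Emit:
send_rows([
  [[-0.0033,-0.0067,0.0333,0,0,-0.0009],[-0.005,-0.0067,0.0833,0,0,-0.0009],[-0.005,-0.0067,0.1333,0,0,-0.0009],[-0.005,-0.0067,0.1583,0,0,-0.0009],[-0.005,-0.0067,0.175,0,0,-0.0009],[-0.005,-0.0067,0.1833,0,0,-0.0009],[-0.005,-0.0067,0.1867,0,0,-0.0009],[-0.005,-0.0067,0.1867,0,0,-0.0009]],
])

```text
clock: 6.08
tool_pos: [0.4599, -0.3072, 0.0349]
orientation: [-180.0, -0.0, -87.6]
force: [-0.2, -1.2, -1.4]
opening: 0.0255
gripper_force: 30.0
```

```bash
python3 g.py 458.5,-307,31,-87.8
```

```text
t 6.08 pos [ 459.9 -307.2   34.9] rpy [-180.    -0.   -87.6] open 25.5 grip 30.0 F [-0.2 -1.2 -1.4]
458.5,-307,31,-87.8 -> [-0.03, 0.14, 0.39] [-0.0, -0.0, 0.2] rows 0.1
```

Converted, 0.4 cm is 0.0067, 0.3 cm is 0.005.

Emit:
send_rows([
  [[0,0.0017,0.0017,0,0,0],[0,0.0017,0.0033,0,0,0],[0,0.0017,0.005,0,0,0],[0,0.0017,0.0067,0,0,0],[0,0.0017,0.0067,0,0,0]],
])

```text
clock: 6.5
tool_pos: [0.4594, -0.3077, 0.0323]
orientation: [-179.9, -0.1, -87.6]
force: [-0.1, 3.4, 8.0]
opening: 0.0256
gripper_force: 30.0
```

Converted, 0.1 cm is 0.0017.

Emit:
send_rows([
  [[0,0,0.0017,0,0,0],[0,0,0.0017,0,0,0]],
])

```text
clock: 6.67
tool_pos: [0.46, -0.3077, 0.0317]
orientation: [-179.8, -0.1, -87.6]
force: [0.3, 5.1, 11.4]
opening: 0.0256
gripper_force: 30.0
```

Converted, -8 cm is -0.1333, -4 cm is -0.0667.

Emit:
send_rows([
  [[0,0,0,0,0,0],[0,0,0,0,0,0],[0,0,0,0,0,0],[0,0,0,0,0,0],[0,0,0,0,0,0],[0,0,0,0,0,0],[0,0,-0.0667,0,0,0],[0,0,-0.1333,0,0,0]],
], fingers=0.75)

```text
clock: 7.33
tool_pos: [0.4561, -0.3069, 0.1081]
orientation: [179.6, 0.1, -87.7]
force: [1.4, -0.8, 0.5]
opening: 0.065
gripper_force: 0.0
```

Converted, -5 cm is -0.0833, -4 cm is -0.0667.

Emit:
send_rows([
  [[0,0,-0.0667,0,0,0],[0,0,-0.0833,0,0,0],[0,0,-0.0833,0,0,0]],
], fingers=1)

```text
clock: 7.58
tool_pos: [0.4604, -0.3083, 0.1639]
orientation: [-179.6, -0.2, -87.6]
force: [0.4, -0.7, -0.8]
opening: 0.0804
gripper_force: 0.0
```

```bash
python3 g.py 436,-79,160,-88 436,-79,60,-88; python3 w.py w3
```

```text
t 7.58 pos [ 460.4 -308.3  163.9] rpy [-179.6   -0.2  -87.6] open 80.4 grip 0.0 F [ 0.4 -0.7 -0.8]
436,-79,160,-88 -> [-23.01, 1.5, 0.31] [-0.4, -0.2, 0.4] rows 5.5
436,-79,60,-88 -> [-0.0, -0.0, 10.0] [0.0, 0.0, 0.0] rows 2.4
```

View pics/w3.png

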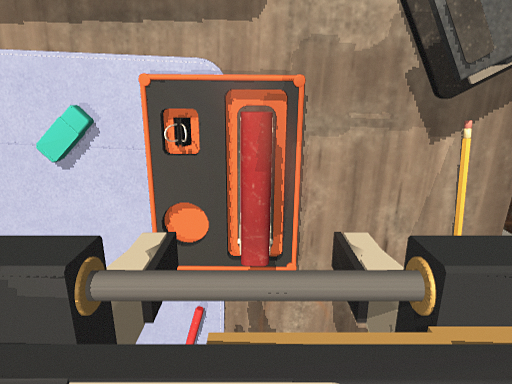

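The stapler sits in its slot (arm at columns 240–273, rows 105–265), with orange floor visible all round it. The glue well is at (187,223). Next is the glue stick.

Converted, -23 cm is -0.3833, 1.5 cm is 0.025.

Emit:
send_rows([
  [[-0.3833,0.025,0.005,0,0,0],[-0.3833,0.025,0.005,0,0,0],[-0.3833,0.025,0.005,0,0,0],[-0.3833,0.025,0.005,0,0,0],[-0.3833,0.025,0.005,0,0,0],[-0.3833,0.025,0.005,0,0,0],[-0.3833,0.025,0.005,0,0,0],[-0.3833,0.025,0.005,0,0,0]],
])

```text
clock: 8.3
tool_pos: [0.4332, -0.0773, 0.1558]
orientation: [179.9, -0.0, -87.5]
force: [0.2, 0.1, 0.1]
opening: 0.0876
gripper_force: 0.0
```

```bash
python3 g.py 436,-79,160,-88; python3 -c "
from h import *
s=pickle.load(open('w3.pkl','rb'))
print('well top rim',ray(s,[(187,223)],.012)*1000)
m=mask(s,(3,160,120),(14,255,255),(160,195,215,250));print(*rect(s,m,.009))"
```

```text
t 8.3 pos [433.2 -77.3 155.8] rpy [179.9  -0.  -87.5] open 87.6 grip 0.0 F [0.2 0.1 0.1]
436,-79,160,-88 -> [0.19, -0.27, -0.42] [0.1, -0.0, 0.5] rows 0.1
well top rim [[ 527.07151583 -260.19645583]]
[ 528.4 -259.5] 44.0 40.8 64.1
```

Converted, 9.6 cm is 0.16, 8.5 cm is 0.1417.

Emit:
send_rows([
  [[0.0033,-0.0033,0.05,0,0,0],[0.0033,-0.0033,0.1,0,0,0],[0.0033,-0.0033,0.1417,0,0,0],[0.0033,-0.0033,0.16,0,0,0],[0.0033,-0.0033,0.16,0,0,0]],
])

```text
clock: 8.72
tool_pos: [0.4334, -0.0817, 0.0573]
orientation: [179.6, -0.1, -87.8]
force: [0.3, -0.3, 0.1]
opening: 0.0877
gripper_force: 0.0
```

Emit:
send_rows([
  [[0,0,0,0,0,0],[0,0,0,0,0,0],[0,0,0,0,0,0],[0,0,0,0,0,0],[0,0,0,0,0,0],[0,0,0,0,0,0],[0,0,0,0,0,0],[0,0,0,0,0,0]],
], fingers=0)

```text
clock: 9.38
tool_pos: [0.436, -0.0801, 0.0608]
orientation: [-180.0, 0.0, -87.7]
force: [0.4, 0.3, 0.4]
opening: 0.0398
gripper_force: 0.0
```

Emit:
send_rows([
  [[0,0,0,0,0,0],[0,0,0,0,0,0],[0,0,0,0,0,0],[0,0,0,0,0,0]],
])

```text
clock: 9.72
tool_pos: [0.436, -0.0801, 0.0606]
orientation: [180.0, -0.0, -87.7]
force: [-0.3, -0.0, 1.0]
opening: 0.0254
gripper_force: 30.0
```

```bash
python3 g.py 436,-79,150,-88 526.5,-259.5,150,-88 526.5,-259.5,70,-88
```

```text
t 9.72 pos [436.  -80.1  60.6] rpy [180.   -0.  -87.7] open 25.4 grip 30.0 F [-0.3 -0.   1. ]
436,-79,150,-88 -> [-0.11, -0.01, -8.94] [0.0, -0.0, 0.3] rows 2.1
526.5,-259.5,150,-88 -> [18.35, -8.41, -0.0] [0.0, 0.0, 0.0] rows 4.8
526.5,-259.5,70,-88 -> [-0.0, -0.0, 8.0] [0.0, 0.0, 0.0] rows 1.9
```

Converted, 16.5 cm is 0.275, 14 cm is 0.2333.

Emit:
send_rows([
  [[0,0,-0.05,0,0,0],[0,0,-0.1083,0,0,0],[0.0167,-0.0067,-0.15,0,0,0],[0.0667,-0.03,-0.15,0,0,0],[0.125,-0.0567,-0.15,0,0,0],[0.1833,-0.0833,-0.15,0,0,0],[0.2333,-0.1067,-0.15,0,0,0],[0.275,-0.1267,-0.15,0,0,0]],
])

```text
clock: 10.38
tool_pos: [0.5193, -0.2441, 0.1503]
orientation: [180.0, -0.0, -87.7]
force: [0.5, 1.3, -0.3]
opening: 0.0251
gripper_force: 30.0
```

Converted, 1.8 cm is 0.03, 1.4 cm is 0.0233.

Emit:
send_rows([
  [[0.0233,-0.01,0,0,0,0],[0.03,-0.0133,0,0,0,0],[0.03,-0.0133,0,0,0,0],[0.03,-0.0133,0,0,0,0]],
])

```text
clock: 10.72
tool_pos: [0.5267, -0.2592, 0.1501]
orientation: [179.9, 0.0, -87.7]
force: [-0.8, -0.5, -0.2]
opening: 0.0256
gripper_force: 30.0
```

```bash
python3 g.py 526.5,-259.5,70,-88; python3 w.py w4
```

```text
t 10.72 pos [ 526.7 -259.2  150.1] rpy [179.9   0.  -87.7] open 25.6 grip 30.0 F [-0.8 -0.5 -0.2]
526.5,-259.5,70,-88 -> [0.04, 0.02, 8.01] [0.1, 0.0, 0.3] rows 1.9
```

View pics/w4.png

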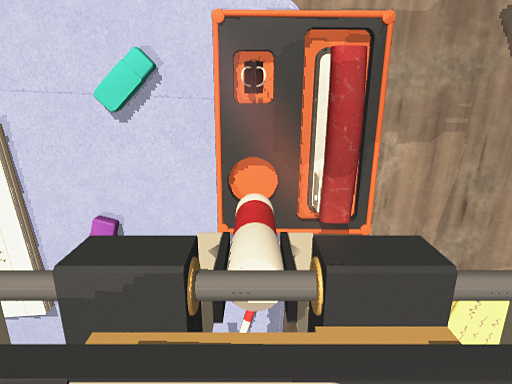

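The glue stick is held upright over the well at (254,180). Its offset in the picture is height parallax. I lower it.

Converted, 8.3 cm is 0.1383, 8.2 cm is 0.1367.

Emit:
send_rows([
  [[0,0,0.05,0,0,0],[0,0,0.1,0,0,0],[0,0,0.125,0,0,0],[0,0,0.1333,0,0,0],[0,0,0.1367,0,0,0],[0,0,0.1383,0,0,0],[0,0,0.1383,0,0,0]],
])

```text
clock: 11.35
tool_pos: [0.5282, -0.2594, 0.0689]
orientation: [-179.9, -0.0, -87.6]
force: [-1.2, -0.5, 0.3]
opening: 0.0259
gripper_force: 30.0
```

Converted, 0.2 cm is 0.0033, 0.1 cm is 0.0017.

Emit:
send_rows([
  [[0,0,0.0017,0,0,0],[0,0,0.0033,0,0,0],[0,0,0.0033,0,0,0]],
])

```text
clock: 11.6
tool_pos: [0.5276, -0.2596, 0.0661]
orientation: [-179.9, -0.0, -87.7]
force: [0.9, 0.8, -0.3]
opening: 0.0253
gripper_force: 30.0
```

Converted, 0.1 cm is 0.0017.

Emit:
send_rows([
  [[0,0,0.0017,0,0,0],[0,0,0.0017,0,0,0]],
])

```text
clock: 11.77
tool_pos: [0.5278, -0.2598, 0.0657]
orientation: [-179.9, -0.0, -87.6]
force: [-1.9, 1.5, 7.3]
opening: 0.0256
gripper_force: 30.0
```

Converted, -10 cm is -0.1667, -8 cm is -0.1333.

Emit:
send_rows([
  [[0,0,0,0,0,0],[0,0,0,0,0,0],[0,0,0,0,0,0],[0,0,0,0,0,0],[0,0,0,0,0,0],[0,0,-0.0667,0,0,0],[0,0,-0.1333,0,0,0],[0,0,-0.1667,0,0,0]],
], fingers=0.6)

```text
clock: 12.43
tool_pos: [0.5289, -0.2603, 0.1688]
orientation: [-179.8, -0.1, -87.6]
force: [0.9, 0.3, 1.0]
opening: 0.0525
gripper_force: 0.0
```

```bash
python3 g.py 672,-160,140,-76; python3 w.py w5
```

```text
t 12.43 pos [ 528.9 -260.3  168.8] rpy [-1.798e+02 -1.000e-01 -8.760e+01] open 52.5 grip 0.0 F [0.9 0.3 1. ]
672,-160,140,-76 -> [-9.43, -14.71, 2.92] [-0.2, -0.1, -11.6] rows 4.2
```

View pics/w5.png

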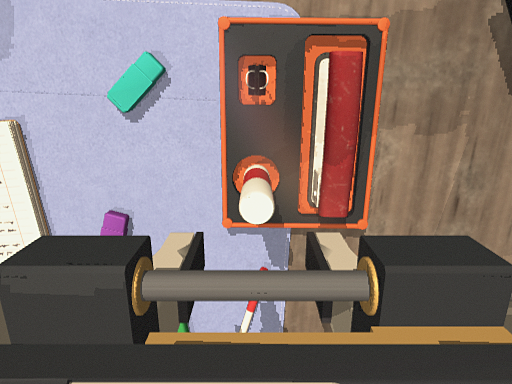

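The glue stick stands in its well at (257,195). I hover over the eraser and look from there.

```bash
python3 g.py 675,-69,230,-75
```

```text
t 12.48 pos [ 530.5 -260.8  172. ] rpy [-179.5   -0.2  -87.6] open 52.5 grip 0.0 F [1.7 0.  4.4]
675,-69,230,-75 -> [-18.53, -15.29, -5.74] [-0.5, -0.3, -12.6] rows 5.9
```

Converted, -18.5 cm is -0.3083, -15.3 cm is -0.255, -12.6 degrees is -0.055.

Emit:
send_rows([
  [[-0.3083,-0.255,-0.095,0,0,-0.055],[-0.3083,-0.255,-0.095,0,0,-0.055],[-0.3083,-0.255,-0.095,0,0,-0.055],[-0.3083,-0.255,-0.095,0,0,-0.055],[-0.3083,-0.255,-0.095,0,0,-0.055],[-0.3083,-0.255,-0.095,0,0,-0.055],[-0.3083,-0.255,-0.095,0,0,-0.055],[-0.3083,-0.255,-0.095,0,0,-0.055]],
], fingers=0.52)

```text
clock: 13.15
tool_pos: [0.6737, -0.0664, 0.221]
orientation: [180.0, 0.0, -74.9]
force: [0.1, -0.6, 0.3]
opening: 0.0454
gripper_force: 0.0
```

```bash
python3 w.py w6; python3 -c "
from h import *
s=pickle.load(open('w6.pkl','rb'))
u=proj(s,(.675,-.069,.015));print(u);x,y=map(int,u);roi=(x-45,y-60,x+45,y+60)
b=mask(s,(105,150,60),(130,255,255),roi);h=cv2.cvtColor(s['img'],cv2.COLOR_RGB2HSV)
w=((h[:,:,1]<30)&(h[:,:,2]>150)).astype(np.uint8)*255;k=np.zeros_like(w);k[roi[1]:roi[3],roi[0]:roi[2]]=1
print(rect(s,b,.0152),rect(s,cv2.morphologyEx((w*k)|b,cv2.MORPH_OPEN,np.ones((3,3))),.0152,True))
u=proj(s,(.532,-.092,.008));print(u)
x,y=map(int,u);print('pen red',rect(s,mask(s,(-10,110,70),(8,255,255),(max(x-80,0),0,x+80,y+60)),.008))
"; python3 g.py 675,-69,4,-75
```

```text
[254.29136349 164.02870078]
(array([680.9, -83.4], dtype=float32), 32.9, 21.0, 15.1) (array([682.1, -79.1], dtype=float32), 56.0, 18.4, 7.1)
[380.77639972 175.81315484]
pen red (array([ 530.7, -257.1], dtype=float32), 41.6, 33.6, 25.0)
t 13.2 pos [672.7 -67.6 220.7] rpy [179.9   0.  -75. ] open 45.5 grip 0.0 F [-0.  -0.3 -0.9]
675,-69,4,-75 -> [0.2, -0.21, 21.67] [0.1, 0.0, 0.0] rows 5.2
```

View pics/w6.png

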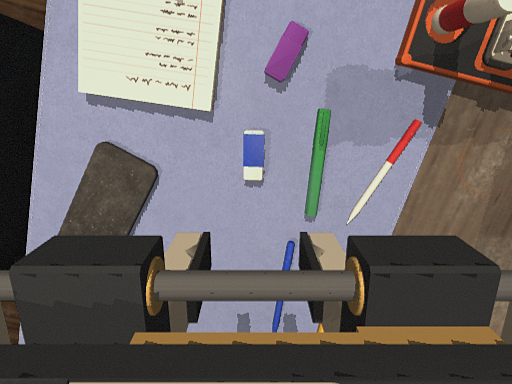

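The eraser is at columns 243–265, rows 129–181. The red pen runs from (348,222) to (420,122), and the green highlighter is 60 px to the right of the eraser.

```bash
python3 -c "
from h import *
s=pickle.load(open('w6.pkl','rb'))
c=ray(s,[(244,130),(264.5,130),(244,180),(263.5,180)],.0152)*1000;print(c.round(),c.mean(0),(c[2]-c[0]),(c[1]-c[0]))
c=ray(s,[(419.5,122),(348.5,222.5)],.008)*1000;print('pen',c,c.mean(0),np.linalg.norm(c[1]-c[0]),np.degrees(np.arctan2(*(c[0]-c[1])))+180)
"
```

```text
[[ 695. -102.]
 [ 674. -108.]
 [ 681.  -48.]
 [ 660.  -54.]] [677.792624   -78.10511724] [-13.94901808  53.58868483] [-21.25557424  -5.73976421]
pen [[ 513.25321864 -159.35381461]
 [ 548.2444682   -28.6121694 ]] [530.74884342 -93.982992  ] 135.3431392360894 14.983288285647006
```

Converted, 21.4 cm is 0.3567, 20.8 cm is 0.3467.

Emit:
send_rows([
  [[0.0167,-0.0033,0.0667,0,0,0],[0.0167,-0.0033,0.1333,0,0,0],[0.0167,-0.0033,0.2,0,0,0],[0.0167,-0.0033,0.2667,0,0,0],[0.0167,-0.0033,0.3167,0,0,0],[0.0167,-0.0033,0.3467,0,0,0],[0.0167,-0.0033,0.3567,0,0,0],[0.0167,-0.0033,0.3567,0,0,0]],
])

```text
clock: 13.87
tool_pos: [0.6753, -0.0788, 0.0057]
orientation: [179.8, 0.0, -75.1]
force: [-0.8, 0.5, 0.5]
opening: 0.0455
gripper_force: 0.0
```

```bash
python3 g.py 677.5,-77,4,-75
```

```text
t 13.87 pos [675.3 -78.8   5.7] rpy [179.8   0.  -75.1] open 45.5 grip 0.0 F [-0.8  0.5  0.5]
677.5,-77,4,-75 -> [-0.12, -0.26, 0.16] [0.2, 0.0, -0.1] rows 0.1
```

Converted, -0.1 cm is -0.0017.

Emit:
send_rows([
  [[0,-0.0017,0.0017,0,0,0],[0,-0.0017,0.0017,0,0,0],[0,-0.0017,0.0017,0,0,0],[0,-0.0017,0.0017,0,0,0],[0,-0.0017,0.0017,0,0,0],[0,-0.0017,0.0017,0,0,0],[0,-0.0017,0.0017,0,0,0],[0,-0.0017,0.0017,0,0,0]],
], fingers=0)

```text
clock: 14.53
tool_pos: [0.6789, -0.0773, 0.008]
orientation: [-179.9, -0.0, -75.0]
force: [-1.2, 0.7, 6.1]
opening: 0.0216
gripper_force: 30.0
```

Emit:
send_rows([
  [[0,0,-0.0333,0,0,0],[0,0,-0.1,0,0,0],[0,0,-0.1667,0,0,0],[0,0,-0.2333,0,0,0],[0,0,-0.2333,0,0,0]],
])

```text
clock: 14.95
tool_pos: [0.6828, -0.0775, 0.1567]
orientation: [-179.2, -0.2, -75.0]
force: [1.5, 0.2, 1.8]
opening: 0.0216
gripper_force: 30.0
```

```bash
python3 g.py 590,120,160,-92 518,310,160,-100
```

```text
t 14.95 pos [682.8 -77.5 156.7] rpy [-179.2   -0.2  -75. ] open 21.6 grip 30.0 F [1.5 0.2 1.8]
590,120,160,-92 -> [-21.48, 3.84, -0.47] [-0.8, -0.1, 17.0] rows 5.2
518,310,160,-100 -> [-18.74, 7.86, 0.0] [-0.0, -0.0, 8.0] rows 4.9
```

Converted, -21.5 cm is -0.3583, 1.8 cm is 0.03, 17 degrees is 0.0742.

Emit:
send_rows([
  [[-0.05,0.01,0,0,0,0.0131],[-0.1083,0.02,0,0,0,0.0262],[-0.1667,0.03,0,0,0,0.0393],[-0.2333,0.0417,0,0,0,0.0524],[-0.3,0.0533,0,0,0,0.0654],[-0.3583,0.0633,0,0,0,0.0742]],
])

```text
clock: 15.45
tool_pos: [0.5847, 0.1224, 0.1467]
orientation: [-180.0, 0.0, -92.2]
force: [1.3, 0.1, -0.0]
opening: 0.0213
gripper_force: 30.0
```

Converted, -18.7 cm is -0.3117, -17.8 cm is -0.2967, 8 degrees is 0.0349.

Emit:
send_rows([
  [[-0.0667,0.0283,0,0,0,0.0087],[-0.1333,0.055,0,0,0,0.0175],[-0.2,0.0833,0,0,0,0.0262],[-0.2583,0.1083,0,0,0,0.0349],[-0.2967,0.125,0,0,0,0.0349],[-0.3117,0.1317,0,0,0,0.0349],[-0.3117,0.1317,0,0,0,0.0349],[-0.3117,0.1317,0,0,0,0.0349]],
])

```text
clock: 16.12
tool_pos: [0.5134, 0.3105, 0.1464]
orientation: [180.0, -0.0, -100.0]
force: [0.1, -0.7, -1.7]
opening: 0.0214
gripper_force: 30.0
```

```bash
python3 w.py w7; python3 g.py 518,310,40,-100
```

```text
t 16.17 pos [513.7 309.8 146.5] rpy [ 180.   -0. -100.] open 21.2 grip 30.0 F [ 0.7 -0.3 -0.7]
518,310,40,-100 -> [-0.1, -0.42, 10.65] [0.0, -0.0, -0.0] rows 2.6
```

View pics/w7.png

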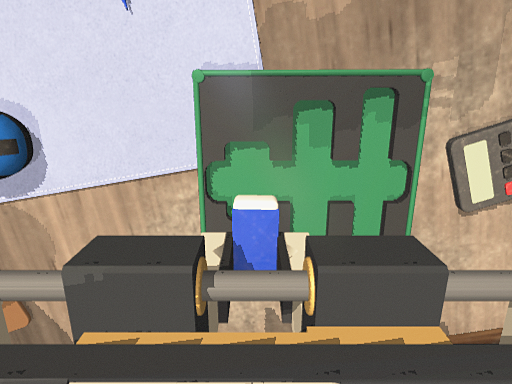

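The wrist view shows the green tray's near rim corners at (193,71) and (433,70). The trough centre line is about row 181, with its ends at columns 206 and 410. I cast these rays to get the tray pose.

```bash
python3 -c "
from h import *
s=pickle.load(open('w7.pkl','rb'))
c=ray(s,[(193,71),(433,70)],.0165)*1000;print('corners',c,np.linalg.norm(c[1]-c[0]),np.degrees(np.arctan2(*(c[0]-c[1])[::-1])))
t=ray(s,[(206,182.5),(410,181.5)],.0152)*1000;print('trough ends',t,t.mean(0),np.linalg.norm(t[1]-t[0]))
d=(c[0]-c[1])/np.linalg.norm(c[0]-c[1]);n=np.array([-d[1],d[0]]);print('centre',c.mean(0)+95*n)
for x in(54,-3,-58):print(x,'slot',c.mean(0)+95*n+x*d)
e=ray(s,[(233,208),(279,208),(233,196),(276,196)],.1465-.008+.0152)*1000;print('eraser top end',e.round())
"
```

```text
corners [[546.45405208 208.32754184]
 [355.01745493 241.17994393]] 194.2350407460625 -9.737667168854884
trough ends [[556.28407517 301.68559632]
 [376.76844298 332.2744464 ]] [466.52625908 316.98002136] 182.10310252151024
centre [466.80380275 318.38502929]
54 slot [520.02579713 309.25161182]
-3 slot [463.84702529 318.89244137]
-58 slot [409.63943842 328.19499619]
eraser top end [[519. 284.]
 [498. 288.]
 [518. 278.]
 [498. 282.]]
```

Converted, 13.2 cm is 0.22, 12.8 cm is 0.2133.

Emit:
send_rows([
  [[0,-0.01,0.05,0,0,0],[0,-0.01,0.1167,0,0,0],[0,-0.01,0.175,0,0,0],[0,-0.01,0.2,0,0,0],[0,-0.01,0.2133,0,0,0],[0,-0.01,0.22,0,0,0],[0,-0.01,0.22,0,0,0]],
])

```text
clock: 16.75
tool_pos: [0.5202, 0.3085, 0.0145]
orientation: [180.0, -0.0, -100.1]
force: [-0.4, -0.0, 0.2]
opening: 0.0215
gripper_force: 30.0
```

Converted, 0.1 cm is 0.0017.

Emit:
send_rows([
  [[0,0,0.0017,0,0,0],[0,0,0.0017,0,0,0]],
])

```text
clock: 16.92
tool_pos: [0.5206, 0.3098, 0.015]
orientation: [-179.9, 0.1, -100.1]
force: [0.1, -0.9, 0.9]
opening: 0.0214
gripper_force: 30.0
```

```bash
python3 g.py 519.7,309,11,-100
```

```text
t 16.92 pos [520.6 309.8  15. ] rpy [-1.799e+02  1.000e-01 -1.001e+02] open 21.4 grip 30.0 F [ 0.1 -0.9  0.9]
519.7,309,11,-100 -> [0.09, 0.07, 0.4] [-0.1, 0.1, -0.1] rows 0.1
```

Converted, 0.3 cm is 0.005, 0.2 cm is 0.0033.

Emit:
send_rows([
  [[0,0,0.0017,0,0,0],[0,0,0.0033,0,0,0],[0,0,0.005,0,0,0],[0,0,0.005,0,0,0],[0,0,0.005,0,0,0]],
])

```text
clock: 17.33
tool_pos: [0.5199, 0.3096, 0.0111]
orientation: [-180.0, 0.0, -100.0]
force: [-1.6, -0.4, 4.6]
opening: 0.0214
gripper_force: 30.0
```

Converted, 0.1 cm is 0.0017.

Emit:
send_rows([
  [[0,0,0.0017,0,0,0],[0,0,0.0017,0,0,0],[0,0,0.0017,0,0,0]],
])

```text
clock: 17.58
tool_pos: [0.5199, 0.3096, 0.011]
orientation: [-180.0, 0.0, -100.0]
force: [-4.4, -0.6, 13.1]
opening: 0.0214
gripper_force: 30.0
```

Emit:
send_rows([
  [[0,0,-0.0017,0,0,0],[0,0,-0.0017,0,0,0],[0,0,-0.0017,0,0,0],[0,0,-0.0167,0,0,0],[0,0,-0.0833,0,0,0],[0,0,-0.15,0,0,0],[0,0,-0.2167,0,0,0],[0,0,-0.2833,0,0,0]],
], fingers=0.29)

```text
clock: 18.25
tool_pos: [0.5194, 0.3088, 0.1818]
orientation: [180.0, -0.0, -100.1]
force: [1.5, 1.0, -0.1]
opening: 0.0256
gripper_force: 0.0
```

```bash
python3 g.py 531,85,220,-85.6; python3 w.py w8
```

```text
t 18.25 pos [519.4 308.8 181.8] rpy [ 180.    -0.  -100.1] open 25.6 grip 0.0 F [ 1.5  1.  -0.1]
531,85,220,-85.6 -> [21.84, -5.05, -3.81] [0.0, -0.0, -14.5] rows 5.5
```

View pics/w8.png

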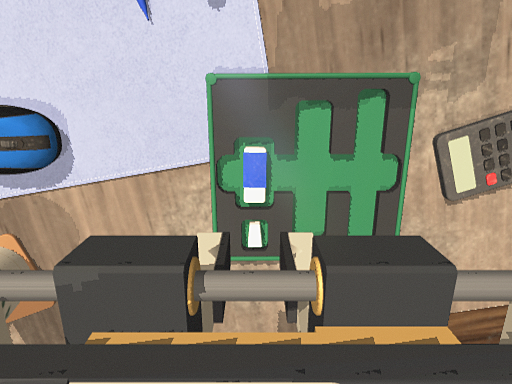

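The eraser lies centred in its cut-out at (255,175). Next is the yellow highlighter.

Converted, 21.8 cm is 0.3633, -5.1 cm is -0.085, -14.5 degrees is -0.0633.

Emit:
send_rows([
  [[0.3633,-0.085,-0.0633,0,0,-0.0633],[0.3633,-0.085,-0.0633,0,0,-0.0633],[0.3633,-0.085,-0.0633,0,0,-0.0633],[0.3633,-0.085,-0.0633,0,0,-0.0633],[0.3633,-0.085,-0.0633,0,0,-0.0633],[0.3633,-0.085,-0.0633,0,0,-0.0633],[0.3633,-0.085,-0.0633,0,0,-0.0633],[0.3633,-0.085,-0.0633,0,0,-0.0633]],
], fingers=0.4)

```text
clock: 18.97
tool_pos: [0.5319, 0.0845, 0.2183]
orientation: [-179.9, 0.0, -85.7]
force: [0.2, -0.3, 0.1]
opening: 0.0348
gripper_force: 0.0
```

```bash
python3 w.py w9; python3 -c "
from h import *
s=pickle.load(open('w9.pkl','rb'))
x,y=map(int,proj(s,(.531,.085,.01)));print(x,y,rect(s,mask(s,(18,110,90),(34,255,255),(x-40,0,x+40,235)),.010))
"; python3 g.py 531,85,4,-85.6
```

```text
255 166 (array([532.9,  84.6], dtype=float32), 121.4, 12.3, 5.3)
t 19.02 pos [531.8  85.4 217.9] rpy [-180.     0.   -85.6] open 34.9 grip 0.0 F [-0.1 -0.3  0.2]
531,85,4,-85.6 -> [0.04, 0.09, 21.39] [-0.0, 0.0, -0.0] rows 5.1
```

Converted, 21.4 cm is 0.3567, 20.8 cm is 0.3467, -0.5 degrees is -0.0022.

Emit:
send_rows([
  [[0,0,0.0667,0,0,-0.0022],[0,0,0.1333,0,0,-0.0022],[0,0,0.2,0,0,-0.0022],[0,0,0.2667,0,0,-0.0022],[0,0,0.3167,0,0,-0.0022],[0,0,0.3467,0,0,-0.0022],[0,0,0.3567,0,0,-0.0022],[0,0,0.3567,0,0,-0.0022]],
])

```text
clock: 19.68
tool_pos: [0.5305, 0.0864, 0.003]
orientation: [179.8, -0.1, -84.9]
force: [0.0, 0.6, -0.1]
opening: 0.0348
gripper_force: 0.0
```

Emit:
send_rows([
  [[0,0,0,0,0,0],[0,0,0,0,0,0],[0,0,0,0,0,0],[0,0,0,0,0,0],[0,0,0,0,0,0],[0,0,0,0,0,0],[0,0,0,0,0,0]],
], fingers=0)

```text
clock: 20.27
tool_pos: [0.532, 0.0857, 0.0037]
orientation: [-180.0, 0.0, -85.1]
force: [0.4, 0.1, 0.6]
opening: 0.0147
gripper_force: 30.0
```

Converted, -13 cm is -0.2167, -10 cm is -0.1667.

Emit:
send_rows([
  [[0,0,-0.0333,0,0,0],[0,0,-0.1,0,0,0],[0,0,-0.1667,0,0,0],[0,0,-0.2167,0,0,0],[0,0,-0.2167,0,0,0]],
])

```text
clock: 20.68
tool_pos: [0.5354, 0.0868, 0.1404]
orientation: [-179.4, 0.2, -85.0]
force: [1.3, 0.1, 0.7]
opening: 0.0147
gripper_force: 30.0
```

```bash
python3 g.py 463.5,318.5,140,-99.8 463.5,318.5,12,-99.8
```

```text
t 20.68 pos [535.4  86.8 140.4] rpy [-179.4    0.2  -85. ] open 14.7 grip 30.0 F [1.3 0.1 0.7]
463.5,318.5,140,-99.8 -> [-23.7, 5.15, 0.05] [-0.6, 0.2, 14.8] rows 5.8
463.5,318.5,12,-99.8 -> [0.0, -0.0, 12.8] [0.0, 0.0, 0.0] rows 3.1
```

Converted, -23.7 cm is -0.395, -23.4 cm is -0.39, 14.8 degrees is 0.0646.

Emit:
send_rows([
  [[-0.05,0.0117,0,0,0,0.0087],[-0.1167,0.025,0,0,0,0.0218],[-0.1833,0.04,0,0,0,0.0349],[-0.25,0.055,0,0,0,0.048],[-0.3083,0.0667,0,0,0,0.0567],[-0.3583,0.0783,0,0,0,0.0646],[-0.39,0.085,0,0,0,0.0646],[-0.395,0.085,0,0,0,0.0646]],
])

```text
clock: 21.35
tool_pos: [0.4597, 0.3204, 0.1334]
orientation: [-180.0, 0.0, -99.7]
force: [-0.3, -0.2, -0.6]
opening: 0.0146
gripper_force: 30.0
```

Emit:
send_rows([
  [[0,0,0,0,0,0],[0,0,0,0,0,0]],
])

```text
clock: 21.52
tool_pos: [0.4604, 0.317, 0.1333]
orientation: [180.0, -0.0, -99.8]
force: [1.0, -1.2, 1.7]
opening: 0.0144
gripper_force: 30.0
```

```bash
python3 w.py w10; python3 g.py 463.5,318.5,11,-99.8;  python3 -c "
from h import *
s=pickle.load(open('w10.pkl','rb'))
print(rect(s,mask(s,(18,110,90),(34,255,255),(200,60,310,235)),.138))"
```

```text
t 21.57 pos [460.6 316.5 133.3] rpy [180.   -0.  -99.9] open 14.5 grip 30.0 F [ 1.2 -0.4  0. ]
463.5,318.5,11,-99.8 -> [-0.25, -0.26, 12.23] [0.0, -0.0, -0.1] rows 2.9
(array([454.1, 280.1], dtype=float32), 53.6, 14.6, -9.8)
```

View pics/w10.png

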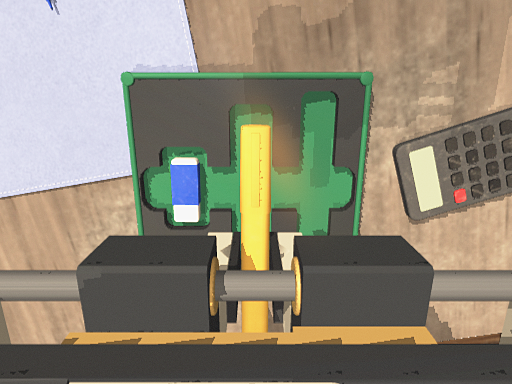

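The highlighter is held along its slot with its end at (256,127), and the eraser is undisturbed. I lower it.

Converted, 12.4 cm is 0.2067, 12.1 cm is 0.2017.

Emit:
send_rows([
  [[-0.005,-0.005,0.05,0,0,0],[-0.005,-0.005,0.1167,0,0,0],[-0.005,-0.005,0.1667,0,0,0],[-0.005,-0.005,0.19,0,0,0],[-0.005,-0.005,0.2017,0,0,0],[-0.005,-0.005,0.2067,0,0,0],[-0.005,-0.005,0.2067,0,0,0],[-0.005,-0.005,0.2067,0,0,0]],
])

```text
clock: 22.23
tool_pos: [0.4648, 0.3201, 0.0107]
orientation: [-179.9, 0.1, -99.9]
force: [-0.7, 0.1, 0.9]
opening: 0.0148
gripper_force: 30.0
```

Converted, 0.2 cm is 0.0033, 0.1 cm is 0.0017.

Emit:
send_rows([
  [[0,0,0.0017,0,0,0],[0,0,0.0033,0,0,0],[0,0,0.0033,0,0,0]],
])

```text
clock: 22.48
tool_pos: [0.4643, 0.3202, 0.0083]
orientation: [-180.0, 0.1, -99.9]
force: [0.3, 0.2, -0.4]
opening: 0.0147
gripper_force: 30.0
```

Converted, 0.2 cm is 0.0033, 0.1 cm is 0.0017.

Emit:
send_rows([
  [[0,0,0.0017,0,0,0],[0,0,0.0033,0,0,0],[0,0,0.0033,0,0,0]],
])

```text
clock: 22.73
tool_pos: [0.4642, 0.3202, 0.0067]
orientation: [-180.0, 0.0, -99.8]
force: [-3.1, -1.7, 10.8]
opening: 0.0145
gripper_force: 30.0
```

Emit:
send_rows([
  [[0,0,0,0,0,0],[0,0,0,0,0,0],[0,0,0,0,0,0],[0,0,0,0,0,0],[0,0,-0.0667,0,0,0],[0,0,-0.1333,0,0,0],[0,0,-0.2,0,0,0],[0,0,-0.2667,0,0,0]],
], fingers=0.27)

```text
clock: 23.4
tool_pos: [0.4637, 0.3194, 0.1671]
orientation: [180.0, -0.1, -99.9]
force: [0.6, 1.7, -0.3]
opening: 0.0237
gripper_force: 0.0
```

```bash
python3 w.py w11; python3 g.py 500,100,220,-103 531,-93,220,-104.9;  python3 -c "
from h import *
s=pickle.load(open('w11.pkl','rb'))
print(rect(s,mask(s,(18,110,90),(34,255,255),(180,40,330,240)),.014))"
```

```text
t 23.45 pos [467.2 322.3 176. ] rpy [-179.6    0.5  -99.8] open 23.5 grip 0.0 F [3.4 2.  8.5]
500,100,220,-103 -> [21.31, -7.04, -4.52] [-0.4, 0.5, 3.2] rows 5.5
531,-93,220,-104.9 -> [18.11, -7.36, -0.0] [0.0, -0.0, 1.9] rows 4.7
(array([463.9, 317.2], dtype=float32), 122.3, 14.1, -10.2)
```

Converted, 21.3 cm is 0.355, -7 cm is -0.1167, 3.2 degrees is 0.014.

Emit:
send_rows([
  [[0.355,-0.1167,-0.075,0,0,0.014],[0.355,-0.1167,-0.075,0,0,0.014],[0.355,-0.1167,-0.075,0,0,0.014],[0.355,-0.1167,-0.075,0,0,0.014],[0.355,-0.1167,-0.075,0,0,0.014],[0.355,-0.1167,-0.075,0,0,0.014]],
], fingers=0.34)

```text
clock: 23.95
tool_pos: [0.4965, 0.0947, 0.2115]
orientation: [-180.0, 0.0, -103.1]
force: [0.0, -0.5, -0.3]
opening: 0.0297
gripper_force: 0.0
```

Converted, 18.1 cm is 0.3017, -7.4 cm is -0.1233, 1.9 degrees is 0.0083.

Emit:
send_rows([
  [[0.3017,-0.1233,0,0,0,0.0083],[0.3017,-0.1233,0,0,0,0.0083],[0.3017,-0.1233,0,0,0,0.0083],[0.3017,-0.1233,0,0,0,0.0083],[0.3017,-0.1233,0,0,0,0.0083],[0.3017,-0.1233,0,0,0,0.0083],[0.3017,-0.1233,0,0,0,0.0083],[0.3017,-0.1233,0,0,0,0.0083]],
])

```text
clock: 24.62
tool_pos: [0.5275, -0.0951, 0.2102]
orientation: [180.0, -0.0, -105.0]
force: [0.2, 0.3, -0.9]
opening: 0.0297
gripper_force: 0.0
```

```bash
python3 w.py w12; python3 -c "
from h import *
s=pickle.load(open('w12.pkl','rb'))
x,y=map(int,proj(s,(.531,-.093,.008)));r=(x-45,20,x+45,233)
m=mask(s,(-10,110,70),(8,255,255),r);h=cv2.cvtColor(s['img'],cv2.COLOR_RGB2HSV);w=((h[:,:,1]<45)&(h[:,:,2]>170)).astype(np.uint8)*255
k=np.zeros_like(w);k[r[1]:r[3],r[0]:r[2]]=1
print(x,y,rect(s,m,.008),rect(s,w*k,.008),rect(s,cv2.morphologyEx((w*k)|m,cv2.MORPH_CLOSE,np.ones((5,5))),.008))
"; python3 g.py 531,-93,4,-104.9
```

```text
252 169 (array([ 500. , -213.6], dtype=float32), 93.4, 6.7, -88.0) (array([ 530.2, -106.4], dtype=float32), 177.5, 100.8, -13.0) (array([ 530.2, -106.4], dtype=float32), 177.5, 100.8, -13.0)
t 24.67 pos [527.6 -94.6 210.3] rpy [ 180.    0. -105.] open 30.1 grip 0.0 F [-0.1  0.4  0.4]
531,-93,4,-104.9 -> [-0.24, -0.3, 20.63] [0.0, 0.0, -0.1] rows 4.9
```

View pics/w12.png

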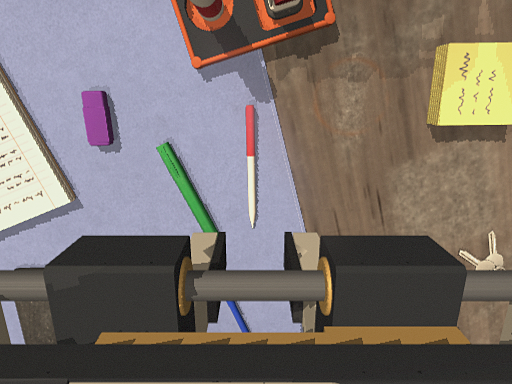

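The red pen runs from (250,105) to (252,228). The green highlighter is about 75 px to the left at the pen's middle.

```bash
python3 -c "
from h import *
s=pickle.load(open('w12.pkl','rb'))
c=ray(s,[(250,105),(252.2,228)],.008)*1000;m=c.mean(0);d=c[1]-c[0];a=np.degrees(np.arctan2(-d[0],d[1]));print(c,m,np.linalg.norm(d),a)
print('yaw',-90+a)"
```

```text
[[ 515.2519684  -160.17193138]
 [ 549.01645296  -26.44413466]] [532.13421068 -93.30803302] 137.92448670437298 -14.170258970924547
yaw -104.17025897092455
```

Converted, 20.6 cm is 0.3433, 20.2 cm is 0.3367, -0.5 degrees is -0.0022.

Emit:
send_rows([
  [[-0.0033,-0.0067,0.0667,0,0,-0.0022],[-0.0033,-0.0067,0.1333,0,0,-0.0022],[-0.0033,-0.0067,0.2,0,0,-0.0022],[-0.0033,-0.0067,0.2667,0,0,-0.0022],[-0.0033,-0.0067,0.3083,0,0,-0.0022],[-0.0033,-0.0067,0.3367,0,0,-0.0022],[-0.0033,-0.0067,0.3433,0,0,-0.0022],[-0.0033,-0.0067,0.3433,0,0,-0.0022]],
])

```text
clock: 25.33
tool_pos: [0.5311, -0.0929, 0.0038]
orientation: [179.8, -0.1, -104.3]
force: [-0.1, -0.8, 0.8]
opening: 0.0296
gripper_force: 0.0
```

Emit:
send_rows([
  [[0,0,0,0,0,0],[0,0,0,0,0,0],[0,0,0,0,0,0],[0,0,0,0,0,0],[0,0,0,0,0,0],[0,0,0,0,0,0],[0,0,0,0,0,0]],
], fingers=0)

```text
clock: 25.92
tool_pos: [0.5326, -0.0939, 0.0051]
orientation: [-179.9, 0.0, -104.5]
force: [-0.8, 2.2, 4.2]
opening: 0.0078
gripper_force: 30.0
```

Converted, -13 cm is -0.2167, -10 cm is -0.1667.

Emit:
send_rows([
  [[0,0,-0.0333,0,0,0],[0,0,-0.1,0,0,0],[0,0,-0.1667,0,0,0],[0,0,-0.2167,0,0,0],[0,0,-0.2167,0,0,0],[0,0,-0.2167,0,0,0]],
])

```text
clock: 26.42
tool_pos: [0.5332, -0.0941, 0.1367]
orientation: [-179.8, 0.1, -104.5]
force: [-0.3, 0.4, -0.7]
opening: 0.0077
gripper_force: 30.0
```

```bash
python3 g.py 465,130,150,-102 409,328,140,-99.8
```

```text
t 26.42 pos [533.2 -94.1 136.7] rpy [-1.798e+02  1.000e-01 -1.045e+02] open 7.7 grip 30.0 F [-0.3  0.4 -0.7]
465,130,150,-102 -> [-20.0, 12.2, -1.34] [-0.2, 0.1, -2.5] rows 5.6
409,328,140,-99.8 -> [-18.2, 9.59, 1.0] [0.0, 0.0, -2.2] rows 4.9
```

Converted, -20 cm is -0.3333, 12.2 cm is 0.2033, -2.5 degrees is -0.0109.

Emit:
send_rows([
  [[-0.05,0.03,-0.0083,0,0,-0.0022],[-0.1083,0.0667,-0.0167,0,0,-0.0044],[-0.1667,0.1017,-0.0217,0,0,-0.0065],[-0.225,0.1367,-0.0217,0,0,-0.0087],[-0.2833,0.1717,-0.0217,0,0,-0.0109],[-0.3333,0.2033,-0.0217,0,0,-0.0109]],
])

```text
clock: 26.92
tool_pos: [0.4623, 0.1314, 0.1465]
orientation: [179.9, -0.1, -101.9]
force: [1.5, 0.3, -0.2]
opening: 0.0077
gripper_force: 30.0
```

Converted, -18.2 cm is -0.3033, -17.7 cm is -0.295, -2.2 degrees is -0.0096.

Emit:
send_rows([
  [[-0.0583,0.03,0,0,0,-0.0044],[-0.1167,0.0617,0,0,0,-0.0087],[-0.175,0.0917,0,0,0,-0.0096],[-0.225,0.1183,0.0083,0,0,-0.0096],[-0.2667,0.14,0.0167,0,0,-0.0096],[-0.295,0.155,0.0167,0,0,-0.0096],[-0.3033,0.16,0.0167,0,0,-0.0096],[-0.3033,0.16,0.0167,0,0,-0.0096]],
])

```text
clock: 27.58
tool_pos: [0.4069, 0.3284, 0.1362]
orientation: [179.9, -0.1, -99.7]
force: [0.3, -0.9, -0.2]
opening: 0.008
gripper_force: 30.0
```

Emit:
send_rows([
  [[0,0,0,0,0,0],[0,0,0,0,0,0]],
])

```text
clock: 27.75
tool_pos: [0.4077, 0.3266, 0.1371]
orientation: [180.0, -0.1, -99.8]
force: [-0.2, 0.6, 0.0]
opening: 0.0078
gripper_force: 30.0
```

```bash
python3 w.py w13; python3 g.py 409,328,10,-99.8
```

```text
t 27.8 pos [407.9 326.7 137.3] rpy [180.   -0.  -99.8] open 7.5 grip 30.0 F [ 0.8 -0.8  0.1]
409,328,10,-99.8 -> [-0.16, -0.09, 12.73] [0.0, -0.0, -0.0] rows 3.1
```

View pics/w13.png

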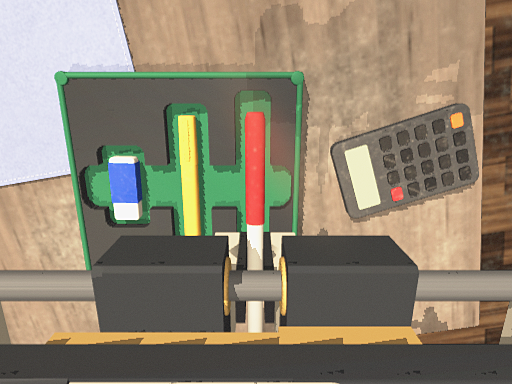

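The pen is held in line with its slot, its red end at (255,115). I lower it.

Converted, 12.6 cm is 0.21, 12.4 cm is 0.2067.

Emit:
send_rows([
  [[-0.0033,-0.0017,0.05,0,0,0],[-0.0033,-0.0017,0.1167,0,0,0],[-0.0033,-0.0017,0.1667,0,0,0],[-0.0033,-0.0017,0.1933,0,0,0],[-0.0033,-0.0017,0.2067,0,0,0],[-0.0033,-0.0017,0.21,0,0,0],[-0.0033,-0.0017,0.21,0,0,0],[-0.0033,-0.0017,0.21,0,0,0]],
])

```text
clock: 28.47
tool_pos: [0.4098, 0.3303, 0.0128]
orientation: [-180.0, 0.1, -99.8]
force: [-0.4, 0.3, 0.1]
opening: 0.0081
gripper_force: 30.0
```

Converted, 0.2 cm is 0.0033, 0.1 cm is 0.0017.

Emit:
send_rows([
  [[0,0,0.0017,0,0,0],[0,0,0.0033,0,0,0],[0,0,0.0033,0,0,0]],
])

```text
clock: 28.72
tool_pos: [0.4093, 0.3301, 0.0103]
orientation: [-180.0, 0.1, -99.8]
force: [0.0, 0.4, 0.1]
opening: 0.0079
gripper_force: 30.0
```

Converted, 0.25 cm is 0.0042, 0.2 cm is 0.0033.

Emit:
send_rows([
  [[0,0,0.0017,0,0,0],[0,0,0.0033,0,0,0],[0,0,0.0042,0,0,0],[0,0,0.0042,0,0,0]],
])

```text
clock: 29.05
tool_pos: [0.4092, 0.33, 0.008]
orientation: [-180.0, 0.0, -99.7]
force: [-3.0, -2.0, 11.7]
opening: 0.0078
gripper_force: 30.0
```

Converted, -14 cm is -0.2333, -10 cm is -0.1667.

Emit:
send_rows([
  [[0,0,0,0,0,0],[0,0,0,0,0,0],[0,0,0,0,0,0],[0,0,0,0,0,0],[0,0,-0.0333,0,0,0],[0,0,-0.1,0,0,0],[0,0,-0.1667,0,0,0],[0,0,-0.2333,0,0,0]],
], fingers=0.18)

```text
clock: 29.72
tool_pos: [0.4087, 0.3291, 0.1483]
orientation: [180.0, -0.1, -99.8]
force: [0.0, 1.3, -0.4]
opening: 0.0157
gripper_force: 0.0
```

```bash
python3 w.py w14;python3 g.py 450,150,230,-100
```

```text
t 29.77 pos [411.9 332.5 156.9] rpy [-179.7    0.5  -99.7] open 15.8 grip 0.0 F [2.4 2.5 9. ]
450,150,230,-100 -> [17.29, -6.87, -7.41] [-0.3, 0.5, 0.3] rows 4.8
```

View pics/w14.png

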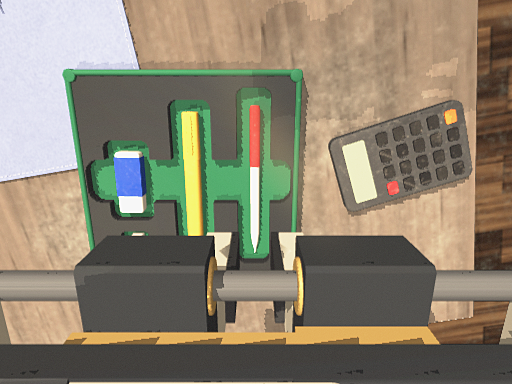

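The red pen lies in its slot from (255,105) to (254,253), with the eraser and highlighter in place beside it. I retract, then check everything numerically from the top camera.

Converted, 17.3 cm is 0.2883, -7.4 cm is -0.1233.

Emit:
send_rows([
  [[0.2883,-0.115,-0.1233,0,0,0],[0.2883,-0.115,-0.1233,0,0,0],[0.2883,-0.115,-0.1233,0,0,0],[0.2883,-0.115,-0.1233,0,0,0],[0.2883,-0.115,-0.1233,0,0,0],[0.2883,-0.115,-0.1233,0,0,0],[0.2883,-0.115,-0.1233,0,0,0]],
])

```text
clock: 30.35
tool_pos: [0.4482, 0.1464, 0.2217]
orientation: [-179.9, 0.1, -99.9]
force: [0.2, 1.0, 0.6]
opening: 0.016
gripper_force: 0.0
```

```bash
python3 w.py t3 top; python3 -c "
from h import *
def loc(p,c,a):
    a=np.radians(a);return (np.array([[np.cos(a),np.sin(a)],[-np.sin(a),np.cos(a)]])@(np.array(p)-c)).round(1)
P=([466.5,318],-9.8);F=([488.5,-305.5],2.2)
s=pickle.load(open('w14.pkl','rb'))
c=ray(s,[(255.5,104.5),(254.5,253)],.0107)*1000;print('pen',loc(c.mean(0),*P),np.linalg.norm(c[1]-c[0]),np.degrees(np.arctan2(-(c[1]-c[0])[0],(c[1]-c[0])[1])))
e=ray(s,[(129,181)],.018)*1000;print('eraser',loc(e[0],*P))
s=pickle.load(open('w5.pkl','rb'))
e=ray(s,[(340,134)],.061)*1000;print('stapler arm mid',loc(e[0],*F))
print('glue top',loc(ray(s,[(257,209)],.101)[0]*1000,*F))
s=pickle.load(open('t3.pkl','rb'))
R=lambda *a:tuple(int(x/1.5625) for x in a)
print('greenhl',rect(s,mask(s,(45,100,50),(80,255,255),R(410,260,510,295)),.010))
print('bluepen',rect(s,mask(s,(105,150,50),(130,255,255),R(305,270,410,297)),.008))
r=rect(s,mask(s,(18,110,90),(34,255,255),R(140,300,285,440)),.014);print('yellow',r,loc(r[0],*P))
r=rect(s,mask(s,(170,110,60),(180,255,255),R(540,300,660,395)),.061);print('stapler',r,loc(r[0],*F))
"; python3 g.py
```

```text
pen [-58.9   2.3] 139.70270119153142 -10.099788307855013
eraser [53.1 -1.9]
stapler arm mid [-24.3  -3.8]
glue top [40.9 45. ]
greenhl (array([604.9, -85.7], dtype=float32), 118.3, 12.3, 10.3)
bluepen (array([598. ,  78.3], dtype=float32), 122.6, 6.0, 6.7)
t 30.4 pos [447.8 147.1 221.1] rpy [-180.     0.   -99.9] open 15.7 grip 0.0 F [0.2 0.1 0. ]Traceback (most recent call last):
  File "<string>", line 16, in <module>
    r=rect(s,mask(s,(18,110,90),(34,255,255),R(140,300,285,440)),.014);print('yellow',r,loc(r[0],*P))
  File "h.py", line 18, in rect
    c=np.vstack([k for k in cs if cv2.contourArea(k)>12]) if hull else max(cs,key=cv2.contourArea)
                                                                       ~~~^^^^^^^^^^^^^^^^^^^^^^^^
ValueError: max() iterable argument is empty
```

```bash
python3 -c "
from plant import ctrl
print(ctrl.close_job())"
```

```text
the job is handed in; nothing more can be done
None
```

I handed the job in at about 30 s: both kits are made up, each thing measured within tolerance in its cut-out, and the blue pen and green highlighter had not measurably moved; the hand-in returned no verdict.

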